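# Open the push-and-turn cleaner bottle on the hall shelf

### The arm

A 7-joint arm with a two-finger parallel gripper is mounted at the origin on the work surface. World frame = base frame: x ahead of the robot, y to its left, z up, the work surface at z = 0. Lengths are in m, angles in rad, forces in N, time in s.
With the tool pointing down it reaches from about 0.4 to 0.85 m from the base axis. Payload 10.4 kg.
Tool frame: the origin (TCP) lies on the centre line of the jaws, within the pads' length; the fingertips stand 11 mm ahead of it and the grasp point (between the pads) lies 8 mm behind it (manip.finger_overhang is the distance from the TCP to the fingertips, in m); z points along the fingers, y is the line along which they close (so a half turn about z gives the same grasp; the last joint's range is limited). The gripper opens to 85 mm and grips with 20 to 120 N. Pads are 22 mm wide; open, the fingers measure 114 mm over their backs; the gripper's body (76 mm by 85 mm) begins 54 mm behind the grasp point. The pads swing forward as they close: fully open they stand 13 mm farther back than shut.
Start: joints at [1.322, 0.332, -0.065, 1.46, 0.022, 1.35, -0.088], TCP at [0.14, -0.609, 0.242] pointing down, gripper open.
Joint ranges: [-2.6, 2.6], [-0.5, 2.12], [-1.47, 1.34], [0.16, 2.42], [-1.27, 4.41], [0.06, 2.06], [-2.6, 2.6]. Speed limits (rad/s): [2.22, 2.22, 2.79, 2.79, 3.14, 3.14, 3.14].

### API

Orientations are given as a unit quaternion [x, y, z, w].
In Python, from workcell import manip, imaging, workorder gives the robot as it stands.
- The arm moves only by the tool jog_arm, never from a script. Its argument "deltas" is a list of rows, each an object with "gripper": the opening, from 0 (shut) to 1 (fully open); "offset": the shift along the tool's x, y, z in m, a list of three; "rotation": the turn, a rotation vector about the tool's x, y, z in degrees, a list of three. In form: [{"gripper": gripper, "offset": [tx, ty, tz], "rotation": [ax, ay, az]}, ...]. A call has 1 to 20 rows; each row shifts and turns the commanded pose from where the row before left it, along the tool's axes as they then stand; what a row does not reach is not made up. A row lasts 1/10 s, in which the tool goes at most 50 mm and 8.59 degrees, less where a joint would pass 70% of its speed; a pose out of reach is approached as far as the arm can. A call with a gripper value outside its range is refused whole. The fingers move at their own pace and stop on an object; "newtons" is the grip in N (left out, the last holds). Time passes only in rows, so rows that do not move let the fingers close. It gives the time, the measured TCP pose, the force, the opening and the grip force at its end, in the units of the state.
- manip.get_obs(): the state, without advancing time (a new reading comes with each control period).
- imaging.camera(name): name is "scene" or "top" or "wrist"; returns the picture (480x640x3 uint8, blue, green, red); there is no depth.
- imaging.camera_model(name): a dict with "camera_matrix" (3x3 intrinsics, pixels), "world_to_cam" (4x4, takes a point from world to camera coordinates); the wrist camera has in their place "hand_eye" (4x4, takes a point from camera to tool coordinates, whose origin is the TCP and whose axes are the flange's). Camera axes: x right, y up, looking along -z (the intrinsics and any distortion apply to the point x, -y, -z); pixel columns grow to the right and rows downward; lengths in m; the calibration is good to about 2 mm. A picture is of the moment at which its call begins: read the wrist's pose just before it. camera_model takes no time and is no camera call.
- workorder.hand_in(): hands the job in; it is judged then, once.
The state is a dict: "clock": time; "joint_pos": joint angles; "joint_velocities": joint speeds; "tau": joint torques, N m; "position": TCP position; "ee_rot": TCP orientation; "ft_force": force on the tool from outside, world axes, zero at the start; "torque": the same for the moment, N m; "grip_width": opening from 0.0 (shut) to 1.0 (fully open); "grasp_force": force on a finger pad.
Only numpy, scipy, OpenCV 4.12 (cv2) and the standard library are available. Lean on these libraries where they do the work, as an engineer would, in place of code of your own. Each camera call takes 0.05 s, during which the arm holds its last target. There are 200 camera calls.

### The job

Open the blue cleaner bottle on the hall shelf: take the red thumb bar of its safety cap, press the cap down, twist it about 80 degrees counterclockwise while pressing, and lift it straight off. Finish still holding the cap in the gripper, level and right above the bottle, with its underside about 6 cm above the bottle's mouth; do not put it down or let go. Leave the other things on the shelf where they are.

Things in the scene. Friction and masses are not known exactly. Their poses are not given: they have to be found in the camera images.
- safety_bottle: square blue plastic cleaner bottle, 84 mm wide, in a black steel caddy (96 x 96 mm, 32 mm high) screwed to the shelf: it cannot move. Origin: centre of the caddy's underside, on the shelf; z up along the neck's axis. White neck 32 mm across, its mouth 133 mm above the shelf
- mouth (a point): centre of the bottle's mouth (neck's top rim), 133 mm above the shelf, on the neck's axis; axes as the bottle's. Two lugs of the neck hold the cap's inner tabs: it can neither turn nor lift until pushed down 4.5 mm (6 is good). Kept down and turned, it is out of the lock past 45 degrees and lifts straight off between 45 and 130; aim for 80. Sideways play 1.5 mm
- cap: loose safety cap locked on the bottle, 40 g: a white cup, 55 mm across, 24 mm high, with a red thumb bar on top (44 mm long, 12 wide, from 24 to 46 mm above the underside). Origin: centre of the underside, z up, x along the bar. Locked: underside 121 mm above the shelf, bar along the bottle's x axis (either way round). Pushed down 4.5 to 7.5 mm it turns counterclockwise from above only
- cap_grip (a point): point on the cap's axis inside the thumb bar, 40 mm above the cap's underside, 6 mm below the bar's top; axes as the cap's. Grip the bar across its 12 mm width from above, fingertips at or just above the cup's flat top, which lies 16 mm below this point
- seal (a joint): travel in m of the sprung seal in the bottle's mouth: 0 with the cap locked and at rest (the spring pushes the cap up with 4 N); it grows as the cap is pushed down (800 N/m, about 9 N at 6 mm, stop at 0.0075) and reads -0.0015 with the cap off
- glass_jar: green glass jar with a plain steel twist cap, closed, loose; 72 mm across, 115 mm high. Bystander: leave it alone. Origin: centre of its underside.
- tier_tray: green plastic three-tier stacking tray, loose, 150 x 200 mm, 165 mm high. Bystander: leave it alone. Origin: centre of its underside.
- lock_key: black bicycle lock key lying flat, 54 mm long, 8 mm high. Bystander: leave it alone. Origin: centre of its underside.
- phone_stand: orange hard silicone phone stand, 85 x 75 mm, about 100 mm high. Bystander: leave it alone. Origin: centre of its underside.
- incense_holder: blue ceramic incense holder, round, 100 mm across, 32 mm high. Bystander: leave it alone. Origin: centre of its underside.
- bike_light: black bicycle light, 50 x 34 x 30 mm. Bystander: leave it alone. Origin: centre of its underside.
- coin_bowl: terracotta bowl, 100 mm across, 40 mm high. Bystander: leave it alone. Origin: centre of its underside.
Mind the look-alikes: they are no part of the job. There is more than one size of the cap; the job needs the smaller. There is more than one size of the safety_bottle; the one meant has the size given above.

How it is judged:
On the way, in this order (a step that is already met when the one before it is completed fails the run):
1. the gripped cap is pushed down at least 3 mm while its thumb bar is still within 20 degrees of the locked direction (value of joint seal above 0.003 m and angle between the x axis of cap and the x axis of safety_bottle, either way round below 0.35 rad and contact force between the fingers and cap above 1 N), for 0.1 s.
2. the cap is twisted at least 43 degrees out of the lock while it still sits on the neck (angle between the x axis of cap and the x axis of safety_bottle, either way round above 0.75 rad and z of cap in the frame of mouth below -0.004 m and contact force between the fingers and cap above 1 N), for 0.1 s.
At the end, for the whole second after the job is handed in: The cap is off and held still in the gripper (fingers press it with over 1 N, nothing else touches it), its underside 30 to 100 mm above the bottle's mouth, within 30 mm sideways of the neck's axis, tilted less than 17 degrees; every bystander is within 30 mm of where it stood (z of cap in the frame of mouth between 0.03 and 0.1 m and horizontal distance between cap and mouth below 0.03 m and angle between cap's own z axis and vertical below 0.3 rad and linear speed of cap below 0.03 m/s and contact force between the fingers and cap above 1 N and contact force between cap and safety_bottle below 0.1 N and contact force between cap and glass_jar below 0.1 N and contact force between cap and tier_tray below 0.1 N and contact force between cap and lock_key below 0.1 N and contact force between cap and phone_stand below 0.1 N and contact force between cap and incense_holder below 0.1 N and contact force between cap and bike_light below 0.1 N and contact force between cap and coin_bowl below 0.1 N and distance of each of glass_jar, tier_tray, lock_key, phone_stand, incense_holder, bike_light, coin_bowl from where it was at the start of the episode below 0.03 m); the arm keeps its last pose, push and grip.
It fails at once if a bystander is shoved more than 30 mm (distance of any of glass_jar, tier_tray, lock_key, phone_stand, incense_holder, bike_light, coin_bowl from where it was at the start of the episode above 0.03 m).
It also fails if it takes over 42 s, if anything falls off the work surface, if the arm or the gripper's body presses on something with over 40 N, if the wrist force passes 120 N, or if a joint passes its speed limit or range.

## Working session

There is one attempt and no reset: what is moved stays moved. The work goes in short steps, Python scripts to look and compute and a tool call to move; the robot and the scene stay as the last step left them, time stands still between calls to the robot, and variables do not carry over. Pictures are saved under pics/ and viewed, at most 10 in all, crops included, and the job is handed in when it is done.

Besides the shell and the picture viewer there is one more tool, called after "Emit:" as name(argument=value, ...) on one line, values as JSON. jog_arm: Moves the arm, as the interface text tells. Its arguments: {"type":"object","properties":{"deltas":{"type":"array","items":{"type":"object","properties":{"gripper":{"type":"number"},"offset":{"type":"array","items":{"type":"number"}},"rotation":{"type":"array","items":{"type":"number"}}}}},"newtons":{"type":"number"}},"required":["deltas"]}

```bash
mkdir -p pics
cat > h.py <<'E'
import numpy as np, cv2
from workcell import manip, imaging, workorder
from scipy.spatial.transform import Rotation as R
def c2w(name,obs=None):
    m=imaging.camera_model(name)
    if name!="wrist": return np.array(m["camera_matrix"]),np.linalg.inv(np.array(m["world_to_cam"])),m
    T=np.eye(4);T[:3,:3]=R.from_quat(obs["ee_rot"]).as_matrix();T[:3,3]=obs["position"]
    return np.array(m["camera_matrix"]),T@np.array(m["hand_eye"]),m
def ray(uv,K,T,m):
    d=m.get("distortion"); d=np.zeros(5) if d is None else np.array(d,float)
    p=cv2.undistortPoints(np.array(uv,float).reshape(-1,1,2),K,d).reshape(-1,2)
    v=np.c_[p[:,0],-p[:,1],-np.ones(len(p))]
    return T[:3,3],v@T[:3,:3].T
def onz(uv,K,T,m,z):
    o,d=ray(uv,K,T,m); return o+d*((z-o[2])/d[:,2])[:,None]
E
python3 - <<'E'
from h import *
o=manip.get_obs(); print(o, manip.finger_overhang)
a=imaging.camera("scene");b=imaging.camera("top")
cv2.imwrite("pics/scene.png",a);cv2.imwrite("pics/top.png",b)
for n in("scene","top","wrist"):print(n,imaging.camera_model(n))
E
```

```text
{'clock': 0.0, 'joint_pos': array([ 1.32242938,  0.33285348, -0.06470278,  1.460921  ,  0.02159412,
        1.34995673, -0.08850391]), 'joint_velocities': array([ 0.00163738, -0.00214709, -0.00160116,  0.00099911,  0.00214992,
        0.00111175, -0.00189391]), 'tau': array([-8.54606897e-04, -6.25454235e+01,  4.88969078e-02, -3.91609704e+01,
        1.62012287e-02,  1.01040822e-02,  9.28453687e-06]), 'position': array([ 0.13982359, -0.60877902,  0.24153714]), 'ee_rot': array([ 9.93634152e-01,  1.12652793e-01, -1.12296277e-04, -7.12834216e-04]), 'ft_force': array([-0.12259038,  0.32747789, -0.68960511]), 'torque': array([-0.01030286,  0.00478897,  0.00164545]), 'grasp_force': 0.0, 'grip_width': 1.0017743995689432} 0.011
scene {'camera_matrix': array([[442.29594002,   0.        , 318.49378437],
       [  0.        , 442.29594002, 234.52296222],
       [  0.        ,   0.        ,   1.        ]]), 'world_to_cam': array([[-0.86540301,  0.50056207,  0.02269887,  0.48381027],
       [-0.27671786, -0.51519131,  0.81117516,  0.06812702],
       [ 0.41773777,  0.69571225,  0.58436258, -1.3035
[... 341 characters left out ...]
46,  0.02174593,  0.16079974, -0.57086886],
       [-0.16053279, -0.01352095,  0.98693789, -1.11199582],
       [ 0.        ,  0.        ,  0.        ,  1.        ]])}
wrist {'camera_matrix': array([[348.19609194,   0.        , 312.96184358],
       [  0.        , 348.19609194, 236.44657705],
       [  0.        ,   0.        ,   1.        ]]), 'hand_eye': array([[-5.06030419e-04,  9.59000958e-01,  2.83402375e-01,
         7.21153023e-02],
       [ 9.99999313e-01,  1.85706991e-04,  1.15714234e-03,
        -2.84156670e-05],
       [ 1.05707082e-03,  2.83402766e-01, -9.59000394e-01,
        -1.31988021e-01],
       [ 0.00000000e+00,  0.00000000e+00,  0.00000000e+00,
         1.00000000e+00]])}
```

View pics/scene.png

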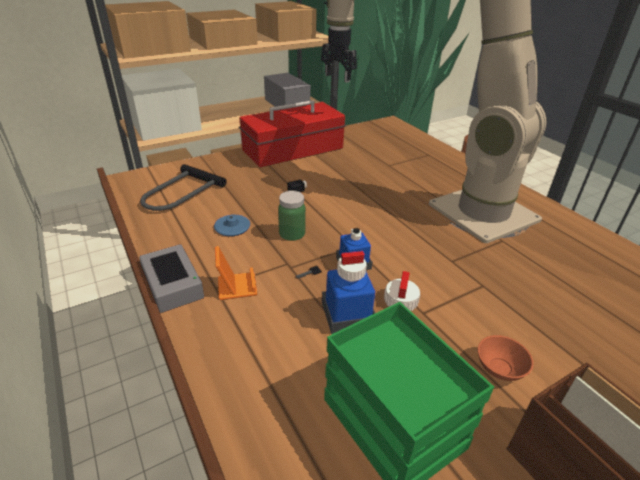

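View pics/top.png

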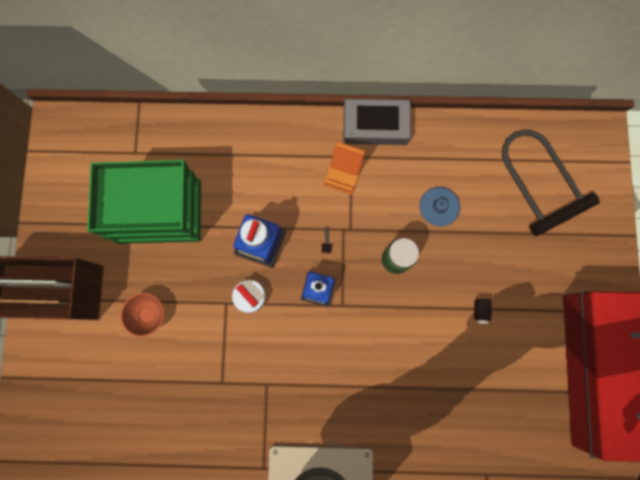

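Candidates: in the top view, a red-barred cap on the big blue bottle at (254,231), a loose red-barred cap on the shelf at (249,296), and a small blue bottle without a cap at (320,288). In the scene view they are at (352,265), (402,293) and (354,245). I expect the wanted one to be the cap on the bottle. I'll check the sizes and measure it.

```bash
cat > m.py <<'E'
from h import *
def redrect(im,box):
    x0,y0,x1,y1=box
    h=cv2.cvtColor(im,cv2.COLOR_BGR2HSV)
    mk=(((h[...,0]<8)|(h[...,0]>172))&(h[...,1]>150)&(h[...,2]>70)).astype(np.uint8)*255
    z=np.zeros_like(mk);z[y0:y1,x0:x1]=mk[y0:y1,x0:x1]
    c=max(cv2.findContours(z,cv2.RETR_EXTERNAL,cv2.CHAIN_APPROX_NONE)[0],key=cv2.contourArea)
    return c
E
python3 - <<'E'
from m import *
im=cv2.imread("pics/top.png");C=c2w("top")
for box,z in(((225,205,290,260),.167),((225,270,275,320),.046)):
    c=redrect(im,box);p=onz(c.reshape(-1,2),*C,z)[:,:2].astype(np.float32)
    print("red",cv2.minAreaRect(p),cv2.minAreaRect(c))
# white disc and blue square extents
h=cv2.cvtColor(im,cv2.COLOR_BGR2HSV)
for box,z in(((225,205,290,260),.145),((225,270,275,320),.024)):
    x0,y0,x1,y1=box
    mk=((h[...,1]<70)&(h[...,2]>140))|(((h[...,0]<8)|(h[...,0]>172))&(h[...,1]>150))
    ys,xs=np.nonzero(mk[y0:y1,x0:x1]);p=onz(np.c_[xs+x0,ys+y0],*C,z)[:,:2].astype(np.float32)
    print("white",cv2.minEnclosingCircle(p))
mk=((h[...,0]>100)&(h[...,0]<130)&(h[...,1]>150)).astype(np.uint8)
for box,z in(((225,205,290,275),.10),((300,265,340,310),.07)):
    x0,y0,x1,y1=box
    ys,xs=np.nonzero(mk[y0:y1,x0:x1]);p=onz(np.c_[xs+x0,ys+y0],*C,z)[:,:2].astype(np.float32)
    print("blue",cv2.minAreaRect(p))
s=cv2.imread("pics/scene.png")
crop=np.hstack([cv2.resize(im[200:320,220:350],(390,360)),cv2.resize(s[220:340,310:440],(390,360))])
cv2.imwrite("pics/crop.png",crop)
# scene ray intersect of cap bar
c=redrect(s,(335,248,370,270));print(cv2.minAreaRect(c), [onz([cv2.minAreaRect(c)[0]],*c2w("scene"),z) for z in(.15,.16)])
E
```

```text
red ((0.5752712488174438, 0.15363788604736328), (0.010116949677467346, 0.04126261547207832), 72.10071563720703) ((252.4931640625, 230.1849365234375), (4.798686981201172, 19.662914276123047), 20.556045532226562)
red ((0.4471595585346222, 0.17623911798000336), (0.055398087948560715, 0.012764303013682365), 46.9481086730957) ((247.00003051757812, 295.0000305175781), (24.041629791259766, 5.656853675842285), 45.0)
white ((0.5744096040725708, 0.155601367354393), 0.029425589367747307)
white ((0.44621050357818604, 0.177005335688591), 0.03880348056554794)
blue ((0.5727066993713379, 0.15344779193401337), (0.07986915111541748, 0.07732482254505157), 71.12518310546875)
blue ((0.4668334126472473, 0.01471100002527237), (0.056524235755205154, 0.05632089078426361), 77.35749053955078)
((352.3032531738281, 257.3360900878906), (10.502145767211914, 22.090721130371094), 84.80557250976562) [array([[0.57185172, 0.14872151, 0.15      ]]), array([[0.57937201, 0.15882414, 0.16      ]])]
```

View pics/crop.png

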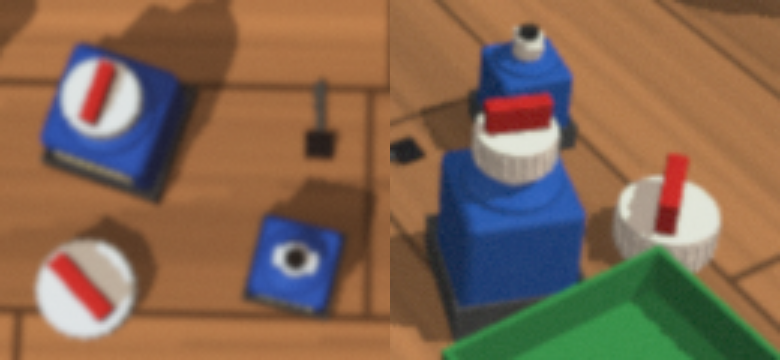

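The crop confirms the choice. The cap on the big bottle measures about 57 mm and sits on a body about 80 mm wide, so it is the target. The loose cap is about 77 mm and the other bottle about 56 mm wide. The bar is at (0.575, 0.154) with its long axis at about -18°. I'll lift clear of the toolbox and go round.

Emit:
jog_arm(deltas=[{"gripper": 0.5, "offset": [0.0085, -0.026, -0.025], "rotation": [0, 0, 0]}, {"gripper": 0.5, "offset": [0.0085, -0.026, -0.025], "rotation": [0, 0, 0]}, {"gripper": 0.5, "offset": [0.0085, -0.026, -0.025], "rotation": [0, 0, 0]}, {"gripper": 0.5, "offset": [0.0085, -0.026, -0.025], "rotation": [0, 0, 0]}, {"gripper": 0.5, "offset": [0.042, -0.016, 0], "rotation": [0, 0, 0]}, {"gripper": 0.5, "offset": [0.042, -0.016, 0], "rotation": [0, 0, 0]}, {"gripper": 0.5, "offset": [0.042, -0.016, 0], "rotation": [0, 0, 0]}, {"gripper": 0.5, "offset": [0.042, -0.016, 0], "rotation": [0, 0, 0]}, {"gripper": 0.5, "offset": [0.036, -0.0225, 0], "rotation": [0, 0, 0]}, {"gripper": 0.5, "offset": [0.036, -0.0225, 0], "rotation": [0, 0, 0]}, {"gripper": 0.5, "offset": [0.036, -0.0225, 0], "rotation": [0, 0, 0]}, {"gripper": 0.5, "offset": [0.036, -0.0225, 0], "rotation": [0, 0, 0]}, {"gripper": 0.5, "offset": [0.036, -0.0225, 0], "rotation": [0, 0, 0]}, {"gripper": 0.5, "offset": [0, 0, 0], "rotation": [0, 0, 0]}])

```text
clock: 1.5
position: [0.4529, -0.2446, 0.342]
ee_rot: [0.993, 0.117, 0.001, -0.001]
ft_force: [-1.2, -0.1, 0.3]
grip_width: 0.501
grasp_force: 0.0
```

Emit:
jog_arm(deltas=[{"gripper": 0.5, "offset": [0.021, -0.036, 0], "rotation": [0, 0, 0]}, {"gripper": 0.5, "offset": [0.021, -0.036, 0], "rotation": [0, 0, 0]}, {"gripper": 0.5, "offset": [0.021, -0.036, 0], "rotation": [0, 0, 0]}, {"gripper": 0.5, "offset": [0.021, -0.036, 0], "rotation": [0, 0, 0]}, {"gripper": 0.5, "offset": [0.021, -0.036, 0], "rotation": [0, 0, 0]}, {"gripper": 0.5, "offset": [0.021, -0.036, 0.012], "rotation": [0, 0, 0]}, {"gripper": 0.5, "offset": [0.021, -0.036, 0.012], "rotation": [0, 0, 0]}, {"gripper": 0.5, "offset": [0.021, -0.036, 0.012], "rotation": [0, 0, 0]}, {"gripper": 0.5, "offset": [0.021, -0.036, 0.012], "rotation": [0, 0, 0]}, {"gripper": 0.5, "offset": [0.021, -0.036, 0.012], "rotation": [0, 0, 0]}, {"gripper": 0.5, "offset": [0, 0, 0], "rotation": [0, 0, 7.8]}, {"gripper": 0.5, "offset": [0, 0, 0], "rotation": [0, 0, 7.8]}, {"gripper": 0.5, "offset": [0, 0, 0], "rotation": [0, 0, 7.8]}, {"gripper": 0.5, "offset": [0, 0, 0], "rotation": [0, 0, 7.8]}, {"gripper": 0.5, "offset": [0, 0, 0], "rotation": [0, 0, 0]}, {"gripper": 0.5, "offset": [0, 0, 0], "rotation": [0, 0, 0]}])

```text
clock: 3.1
position: [0.5734, 0.1474, 0.2821]
ee_rot: [0.988, -0.157, -0.0, 0.0]
ft_force: [0.3, 1.3, -0.2]
grip_width: 0.5
grasp_force: 0.0
```

Run:
```python
from m import *
o=manip.get_obs();im=imaging.camera("wrist");cv2.imwrite("pics/w1.png",im)
C=c2w("wrist",o);Rm=R.from_quat(o["ee_rot"]).as_matrix()
c=redrect(im,(0,0,640,480));print(cv2.boundingRect(c),cv2.minAreaRect(c))
h=cv2.cvtColor(im,cv2.COLOR_BGR2HSV)
p=onz(c.reshape(-1,2),*C,.167)[:,:2].astype(np.float32);r=cv2.minAreaRect(p);print(r)
d=np.r_[r[0],.167]-o["position"];print(o["position"],Rm.round(4),"tool delta",Rm.T@d,"q",o["joint_pos"].round(2))
```

```text
(300, 292, 50, 41) ((324.60003662109375, 312.3000183105469), (54.11284637451172, 21.466251373291016), 26.56505012512207)
((0.5099690556526184, 0.15854446589946747), (0.044443804770708084, 0.01851332187652588), 42.664432525634766)
[0.57343981 0.14742928 0.28206898] [[ 9.508e-01 -3.097e-01 -3.000e-04]
 [-3.097e-01 -9.508e-01 -4.000e-04]
 [-2.000e-04  5.000e-04 -1.000e+00]] tool delta [-0.06376937  0.00903047  0.11508637] q [ 0.23  0.32 -0.7   1.46  0.2   1.44 -2.36]
```

View pics/w1.png

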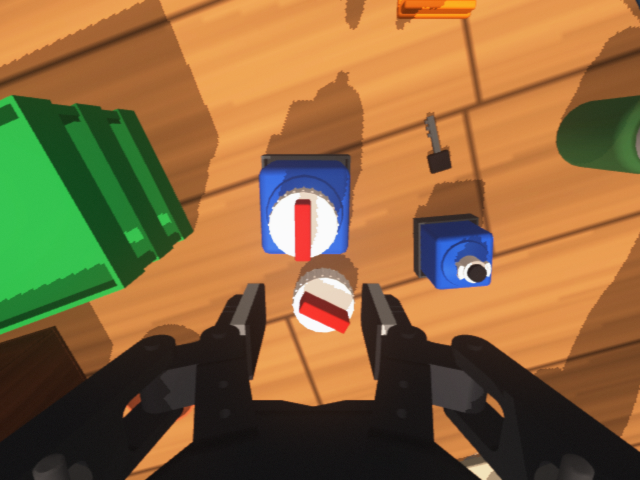

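The picture shows the target cap at (305,222) with its bar upright in the image, so it lines up with tool x. My mask picked the loose large cap at (325,312) instead. I'll measure again inside the correct box.

Run:
```python
from m import *
o=manip.get_obs();im=cv2.imread("pics/w1.png")
C=c2w("wrist",o);Rm=R.from_quat(o["ee_rot"]).as_matrix()
c=redrect(im,(280,190,330,270));print(cv2.boundingRect(c))
p=onz(c.reshape(-1,2),*C,.167)[:,:2].astype(np.float32);r=cv2.minAreaRect(p)
t=(np.c_[p,np.full(len(p),.167)]-o["position"])@Rm;print("tool box",t.min(0),t.max(0),r)
h=cv2.cvtColor(im,cv2.COLOR_BGR2HSV)
mk=((h[...,1]<60)&(h[...,2]>120))|(((h[...,0]<8)|(h[...,0]>172))&(h[...,1]>150))
ys,xs=np.nonzero(mk[180:262,260:347]);p=onz(np.c_[xs+260,ys+180],*C,.145)
t=(p-o["position"])@Rm;print("cup",t.min(0),t.max(0))
```

```text
(295, 200, 16, 62)
tool box [-0.02042645 -0.0138825   0.11509559] [ 0.02621976 -0.00254917  0.11510624] ((0.5787225365638733, 0.15425847470760345), (0.011328584514558315, 0.046653442084789276), 71.78074645996094)
cup [-0.02866393 -0.04203227  0.13708614] [0.03230546 0.02501545 0.13711643]
```

Emit:
jog_arm(deltas=[{"gripper": 0.35, "offset": [0.0015, -0.008, 0.02], "rotation": [0, 0, 0]}, {"gripper": 0.35, "offset": [0, 0, 0.02], "rotation": [0, 0, 0]}, {"gripper": 0.35, "offset": [0, 0, 0.02], "rotation": [0, 0, 0]}, {"gripper": 0.35, "offset": [0, 0, 0.02], "rotation": [0, 0, 0]}, {"gripper": 0.35, "offset": [0, 0, 0], "rotation": [0, 0, 0]}, {"gripper": 0.35, "offset": [0, 0, 0.01], "rotation": [0, 0, 0]}, {"gripper": 0.35, "offset": [0, 0, 0.01], "rotation": [0, 0, 0]}, {"gripper": 0.35, "offset": [0, 0, 0.01], "rotation": [0, 0, 0]}, {"gripper": 0.35, "offset": [0, 0, 0.006], "rotation": [0, 0, 0]}, {"gripper": 0.35, "offset": [0, 0, 0.006], "rotation": [0, 0, 0]}, {"gripper": 0.35, "offset": [0, 0, 0], "rotation": [0, 0, 0]}, {"gripper": 0.35, "offset": [0, 0, 0], "rotation": [0, 0, 0]}], newtons=60)

```text
clock: 4.35
position: [0.5775, 0.1548, 0.1604]
ee_rot: [0.987, -0.159, 0.0, -0.0]
ft_force: [0.0, 0.1, 0.2]
grip_width: 0.349
grasp_force: 0.0
```

Run:
```python
from m import *
print(manip.get_obs()["ft_force"]);im=imaging.camera("wrist");cv2.imwrite("pics/w2.png",im[150:450,140:500])
```

```text
[0.01720045 0.08686546 0.15196899]
```

View pics/w2.png

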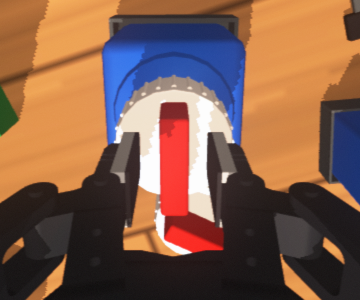

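The bar lies between the fingertips and is centred: crop x is about 174, with the pads at 137 and 208. Now I'll close.

Emit:
jog_arm(deltas=[{"gripper": 0, "offset": [0, 0, 0], "rotation": [0, 0, 0]}, {"gripper": 0, "offset": [0, 0, 0], "rotation": [0, 0, 0]}, {"gripper": 0, "offset": [0, 0, 0], "rotation": [0, 0, 0]}, {"gripper": 0, "offset": [0, 0, 0], "rotation": [0, 0, 0]}, {"gripper": 0, "offset": [0, 0, 0], "rotation": [0, 0, 0]}, {"gripper": 0, "offset": [0, 0, 0], "rotation": [0, 0, 0]}], newtons=60)

```text
clock: 5.0
position: [0.5777, 0.1548, 0.1605]
ee_rot: [0.987, -0.159, 0.0, -0.0]
ft_force: [-1.0, -0.4, 4.1]
grip_width: 0.12
grasp_force: 62.2
```

Emit:
jog_arm(deltas=[{"gripper": 0, "offset": [0, 0, 0.002], "rotation": [0, 0, 0]}, {"gripper": 0, "offset": [0, 0, 0.002], "rotation": [0, 0, 0]}, {"gripper": 0, "offset": [0, 0, 0.002], "rotation": [0, 0, 0]}, {"gripper": 0, "offset": [0, 0, 0], "rotation": [0, 0, 0]}, {"gripper": 0, "offset": [0, 0, 0], "rotation": [0, 0, 0]}, {"gripper": 0, "offset": [0, 0, 0], "rotation": [0, 0, 0]}])

```text
clock: 5.6
position: [0.5777, 0.1548, 0.1548]
ee_rot: [0.987, -0.159, 0.0, -0.0]
ft_force: [-2.0, -1.1, 8.5]
grip_width: 0.119
grasp_force: 62.8
```

The wrist force is 8.5 N, which puts the seal at about 5.6 mm. Now I'll twist counterclockwise, which is negative about tool z.

Emit:
jog_arm(deltas=[{"gripper": 0, "offset": [0, 0, 0.0005], "rotation": [0, 0, -4]}, {"gripper": 0, "offset": [0, 0, 0], "rotation": [0, 0, -4]}, {"gripper": 0, "offset": [0, 0, 0], "rotation": [0, 0, -4]}, {"gripper": 0, "offset": [0, 0, 0], "rotation": [0, 0, -4]}, {"gripper": 0, "offset": [0, 0, 0], "rotation": [0, 0, -4]}, {"gripper": 0, "offset": [0, 0, 0], "rotation": [0, 0, -4]}, {"gripper": 0, "offset": [0, 0, 0], "rotation": [0, 0, -4]}, {"gripper": 0, "offset": [0, 0, 0], "rotation": [0, 0, -4]}, {"gripper": 0, "offset": [0, 0, 0], "rotation": [0, 0, -4]}, {"gripper": 0, "offset": [0, 0, 0], "rotation": [0, 0, -4]}, {"gripper": 0, "offset": [0, 0, 0], "rotation": [0, 0, -4]}, {"gripper": 0, "offset": [0, 0, 0], "rotation": [0, 0, -4]}, {"gripper": 0, "offset": [0, 0, 0], "rotation": [0, 0, -4]}, {"gripper": 0, "offset": [0, 0, 0], "rotation": [0, 0, -4]}, {"gripper": 0, "offset": [0, 0, 0], "rotation": [0, 0, -4]}, {"gripper": 0, "offset": [0, 0, 0], "rotation": [0, 0, -4]}, {"gripper": 0, "offset": [0, 0, 0], "rotation": [0, 0, -4]}, {"gripper": 0, "offset": [0, 0, 0], "rotation": [0, 0, -4]}, {"gripper": 0, "offset": [0, 0, 0], "rotation": [0, 0, -4]}, {"gripper": 0, "offset": [0, 0, 0], "rotation": [0, 0, -4]}])

```text
clock: 7.6
position: [0.5778, 0.1552, 0.1544]
ee_rot: [0.858, 0.514, 0.001, 0.0]
ft_force: [-1.1, 0.6, 8.9]
grip_width: 0.121
grasp_force: 62.9
```

Run:
```python
from m import *
o=manip.get_obs();print(o["ft_force"],o["torque"],R.from_quat(o["ee_rot"]).as_matrix()[:,0],o["joint_pos"])
im=imaging.camera("wrist");cv2.imwrite("pics/w3.png",im[150:450,140:500])
```

```text
[-1.13336085  0.55653223  8.93198169] [-0.0176467   0.32416541 -0.0144097 ] [0.47087785 0.88219765 0.00116742] [ 0.37631789  0.49964388 -0.92963632  1.60815772  0.41733819  1.2445718
 -1.12066469]
```

View pics/w3.png

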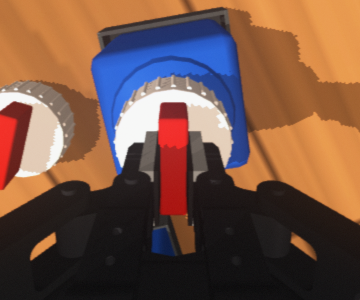

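The tool turned 80°, and the bar is still aligned between the pads (crop 174,160) with no residual torque, so the cap turned with it. Now I'll lift straight up.

Emit:
jog_arm(deltas=[{"gripper": 0, "offset": [0, 0, -0.003], "rotation": [0, 0, 0]}, {"gripper": 0, "offset": [0, 0, -0.005], "rotation": [0, 0, 0]}, {"gripper": 0, "offset": [0, 0, -0.005], "rotation": [0, 0, 0]}, {"gripper": 0, "offset": [0, 0, -0.005], "rotation": [0, 0, 0]}, {"gripper": 0, "offset": [0, 0, -0.006], "rotation": [0, 0, 0]}, {"gripper": 0, "offset": [0, 0, -0.006], "rotation": [0, 0, 0]}, {"gripper": 0, "offset": [0, 0, -0.006], "rotation": [0, 0, 0]}, {"gripper": 0, "offset": [0, 0, -0.006], "rotation": [0, 0, 0]}, {"gripper": 0, "offset": [0, 0, -0.006], "rotation": [0, 0, 0]}, {"gripper": 0, "offset": [0, 0, -0.006], "rotation": [0, 0, 0]}, {"gripper": 0, "offset": [0, 0, -0.006], "rotation": [0, 0, 0]}, {"gripper": 0, "offset": [0, 0, -0.006], "rotation": [0, 0, 0]}, {"gripper": 0, "offset": [0, 0, -0.006], "rotation": [0, 0, 0]}, {"gripper": 0, "offset": [0, 0, -0.006], "rotation": [0, 0, 0]}, {"gripper": 0, "offset": [0, 0, 0], "rotation": [0, 0, 0]}, {"gripper": 0, "offset": [0, 0, 0], "rotation": [0, 0, 0]}, {"gripper": 0, "offset": [0, 0, 0], "rotation": [0, 0, 0]}, {"gripper": 0, "offset": [0, 0, 0], "rotation": [0, 0, 0]}])

```text
clock: 9.45
position: [0.5773, 0.1547, 0.2315]
ee_rot: [0.858, 0.513, -0.0, -0.0]
ft_force: [0.7, -0.2, -0.5]
grip_width: 0.122
grasp_force: 61.7
```

Run:
```python
from m import *
print(manip.get_obs()["ft_force"])
im=imaging.camera("scene");cv2.imwrite("pics/s2.png",cv2.resize(im[150:390,250:490],(600,600)))
```

```text
[ 0.67927239 -0.18527802 -0.50996966]
```

View pics/s2.png

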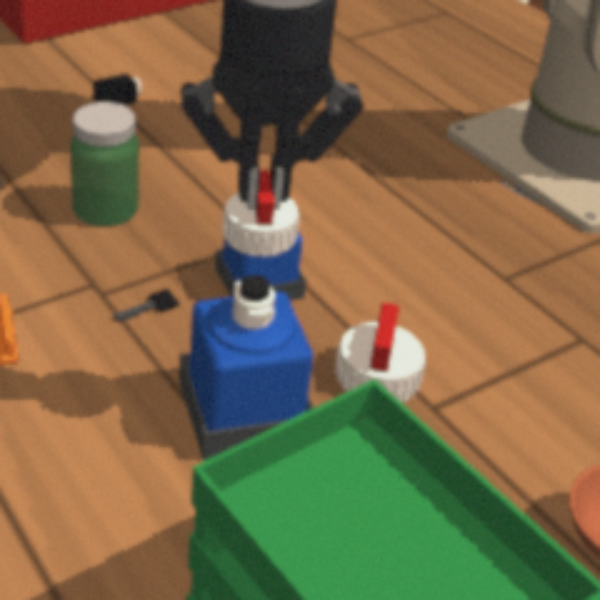

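The cap is off, level and held right above the bare neck: cap at crop (262,222), neck at (255,300). The TCP rose 71 mm from the locked height, so the underside is about 59 mm above the mouth.

```bash
python3 -c "
from workcell import workorder
print(workorder.hand_in())"
```

```text
the job is handed in; nothing more can be done
None
```

The cap is off the blue cleaner bottle and held level in the gripper, right above the neck with its underside about 59 mm above the mouth. I handed the job in at about 9.5 s; no verdict came back.

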